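Close the stain filter with its bayonet cap

TASK

The stain filter has a fresh membrane and its blue bayonet cap is parked in the light white drip cup. Lift the cap straight out without upsetting the cup, set it in the mouth of the filter holder and turn it clockwise until its three lugs drop into the slots, then push it down against the spring, turn it clockwise about a quarter turn to the stop and let go, so that it springs up and stays locked. Press firmly but do not force it, and leave the other things on the bench alone.

Things in the scene. Friction and masses are not known exactly. Their poses are not given: they have to be found in the camera images.
- cap_wing (a point): blue bayonet cap, about 180 g: point on its axis, inside its upright wing grip, 18 mm above the flange top. z up, x along the bar, y across it. The bar is 56 mm long, 14 mm thick and stands 31 mm above the flange (so 13 mm above this point). Flange: disc 78 mm across, 8 mm thick, its underside 26 mm below this point, with a 7 mm skirt round its edge.
- cap_spigot (a point): the cap again: centre of its spigot's flat end, 32 mm below the flange underside (58 mm below cap_wing). The spigot is 44 mm across, its last 7 mm tapered to 34 mm. Three lugs stand out from it to 53 mm across, 7 mm wide, 5 mm high, their undersides 10 mm above this point; one along +x (a bar end), the others 120 degrees from it.
- holder_rim (a point): filter holder, fixed to the bench: aluminium bowl on a grey base plate 104 x 92 mm, brass hose barbs to its +y and -y (to 60 mm out): centre of the bowl's mouth, at rim height, 83 mm above the bench, z up. The mouth is 58 mm wide inside and 68 mm outside.
- slot_level (a point): top of the steel slot ring in the holder's mouth, 5 mm below the rim, on the axis. Bore 47 mm; three slots about 12 mm wide, 120 degrees apart. The ring is mounted at any bearing: this frame does NOT show where the slots are; see or feel them. The cap lying on the ring has its flange underside 17 mm above the rim; lugs over the slots, it falls by its weight to 11 mm, onto the spring.
- seat_level (a point): where the flange underside lies once locked: on the holder's axis, 7 mm above the rim. From the slots push the cap to below 3 mm (the rim stops it at 0; spring 6 N at 7 mm, 10 N at 0), turn it clockwise seen from above about 84 degrees to a solid stop, let go: it rises 4 mm into its notches, at 7 mm. Let go too early it stays at 3 mm, or, at the slots, returns to 11 mm: not locked.
- cup_rim (a point): light drip cup of cream-white plastic, 45 g, 63 mm across at the top, 68 mm high, standing free: centre of its rim, z up. At the start the cap's flange lies on this rim, its spigot and lugs inside the cup with under 2 mm of play.
- dish_left: petri dish, 61 mm across, 13 mm high; origin under its centre
- dish_right: petri dish, 61 mm across, 13 mm high; origin under its centre
- stain: stain bottle with black cap, 58 mm across, 163 mm high; origin under its centre
- tweezers: steel forceps lying flat, 20 x 130 x 10 mm, long along y; origin under the centre
- timer: white bench timer lying flat, 62 x 66 x 18 mm; origin under its centre
- tape: roll of tape lying flat, 96 mm across, 25 mm high; origin under its centre
- log_book: purple notebook lying flat, 200 x 152 x 14 mm; origin under its centre
- marker: red and white marker on the notebook, 17 x 135 x 16 mm, long along y; origin under its centre
Mind the look-alikes: they are no part of the job. Leave any red look-alike of the part that bears holder_rim alone. What is shaped like the part that bears cup_rim but yellow is not meant.

How it is judged:
On the way, in this order (a step that is already met when the one before it is completed fails the run):
1. the cap is lifted clear of the drip cup, which still stands upright (z of cap_wing in the frame of cup_rim above 0.068 m and angle between cup_rim's own z axis and vertical below 0.1 rad), for 0.1 s.
2. the cap is pushed down in the holder's mouth, against the spring, below the height at which it can turn (horizontal distance between cap_wing and holder_rim below 0.005 m and z of cap_wing in the frame of holder_rim below 0.0295 m), for 0.1 s.
At the end, for the whole second after the job is handed in: The cap is locked in the holder: on its axis within 4 mm, level within 4 degrees, sprung up into the seat notches (flange underside 5.3 to 9 mm above the rim), at rest; the drip cup stands upright within 40 mm of where it was (horizontal distance between cap_wing and holder_rim below 0.004 m and z of cap_wing in the frame of holder_rim between 0.0313 and 0.035 m and angle between cap_wing's own z axis and vertical below 0.07 rad and linear speed of cap below 0.01 m/s and angle between cup_rim's own z axis and vertical below 0.05 rad and height (world z) of cup_rim below 0.072 m and distance of cup_rim from where it was at the start of the episode below 0.04 m); the robot touches nothing.
It fails at once if the drip cup is tipped by more than 17 degrees (angle between cup_rim's own z axis and vertical above 0.3 rad).
It fails at once if the cap is forced against the holder's rim with more than 60 N (contact force between cap and holder above 60 N).
It fails at once if another thing on the bench is moved by more than 30 mm (distance of any of dish_left, dish_right, stain, tweezers, timer, tape, log_book, marker from where it was at the start of the episode above 0.03 m).
It also fails if it takes over 61 s, if anything falls off the work surface, if the arm or the gripper's body presses on something with over 40 N, if the wrist force passes 120 N, or if a joint passes its speed limit or range.

ROBOT

A 6-joint arm with a two-finger parallel gripper is mounted at the origin on a cart in front of the work surface, level with it; the furniture and walls round the work are solid. World frame = base frame: x ahead of the robot, y to its left, z up, the work surface at z = 0. Lengths are in m, angles in rad, forces in N, time in s.
With the tool pointing down it reaches from about 0.35 to 0.875 m from the base axis. Payload 4.2 kg.
Tool frame: the origin (TCP) lies midway between the tips of the shut fingers; the grasp point (between the pads) lies robot.hold_point_z behind it (robot.hold_point_z is the distance from the TCP to the grasp point, in m); z points along the fingers, y is the line along which they close (so a half turn about z gives the same grasp; the last joint's range is limited). The gripper opens to 87 mm and grips with 3 to 60 N. Pads are 19 mm wide; open, the fingers measure 117 mm over their backs; the gripper's body (75 mm by 190 mm) begins 51 mm behind the grasp point.
Start: joints at [-1.062, 0.385, 0.008, 0, -1.194, -0.259], TCP at [0.155, -0.606, 0.223] pointing down, gripper open.
Joint ranges: [-3.14, 3.14], [-1.21, 2.06], [-1.07, 1.41], [-3.16, 2.05], [-2.99, -0.16], [-3.1, 3.1]. Speed limits (rad/s): [2.79, 2.79, 3.14, 3.14, 3.14, 3.14].

INTERFACE

Orientations are given as [roll, pitch, yaw] about the fixed x, y, z axes, in that order (R = Rz(yaw) Ry(pitch) Rx(roll)).
In Python, from cell import robot gives the robot as it stands. The module is installed in compiled form; this text tells all that it offers.
- The arm moves only by the tool play_rows, never from a script. Its argument "deltas" is a list of rows, each an object with "rotation": the turn, a rotation vector about the tool's x, y, z in rad, a list of three; "dp": the shift along the tool's x, y, z in mm, a list of three; "claw": the opening, from 0 (shut) to 1 (fully open). A call has 1 to 10 rows; each row shifts and turns the commanded pose from where the row before left it, along the tool's axes as they then stand; what a row does not reach is not made up. A row lasts 1/10 s, in which the tool goes at most 50 mm and 8.59 degrees, less where a joint would pass 70% of its speed; a pose out of reach is approached as far as the arm can. A call with a gripper value outside its range is refused whole. The fingers move at their own pace and stop on an object; "squeeze" is the grip in N (left out, the last holds). Time passes only in rows, so rows that do not move let the fingers close. It gives the time, the measured TCP pose, the force, the opening and the grip force at its end, in the units of the state.
- robot.get_obs(): the state, without advancing time (a new reading comes with each control period).
- robot.snapshot(name): name is "scene" or "top"; returns the picture (420x560x3 uint8, red, green, blue); there is no depth.
- robot.get_calibration(name): a dict with "K" (3x3 intrinsics, pixels), "dist_coeffs" ([k1, k2, p1, p2, k3] as OpenCV has them; the pictures are not rectified), "T" (4x4, takes a point from camera to world coordinates). Camera axes: x right, y down, z forward; pixel columns grow to the right and rows downward; lengths in m; the calibration is good to about 2 mm. A picture is of the moment at which its call begins. get_calibration takes no time and is no camera call.
- robot.sign_off(): hands the job in; it is judged then, once.
Trained networks look in the newest picture that a camera, given by its name, has taken for a name from the list of things; names that differ only in an ending like _2 or _b are one class to them, and where a whole thing is asked for, a point or a joint stands for the part that bears it (a point fixed in the world has none). Each returns a list of dicts, best first, with "p" (0 to 1); they miss things now and then, are a little off and sometimes report something else, mostly with a low value. They report only what shows in the picture. A call takes as long as a camera call. They do not tell look-alikes from the thing itself.
- robot.regions_of(camera, name): "pixels" (420x560 bool, what is visible of it) and "location" ([column, row] in pixels, amid what is visible of it).
- robot.mark_of(camera, name): "location" ([column, row] in pixels: a listed point, or the origin of a listed thing).
The state is a dict: "t": time; "joint_positions": joint angles; "qd": joint speeds; "effort": joint torques, N m; "ee_pos": TCP position; "ee_rot": TCP orientation; "contact_force": force on the tool from outside, world axes, zero at the start; "wrist_torque": the same for the moment, N m; "grip_width": finger opening in m; "grasp_force": force on a finger pad.
Only numpy, scipy, OpenCV 4.12 (cv2) and the standard library are available. Lean on these libraries where they do the work, as an engineer would, in place of code of your own. Each camera call takes 0.05 s, during which the arm holds its last target. There are 200 camera calls.

## Working session

There is one attempt and no reset: what is moved stays moved. The work goes in short steps, Python scripts to look and compute and a tool call to move; the robot and the scene stay as the last step left them, time stands still between calls to the robot, and variables do not carry over. Pictures are saved under pics/ and viewed, at most 10 in all, crops included, and the job is handed in when it is done.

Besides the shell and the picture viewer there is one more tool, called in YAML: its name, and indented under it one key for each argument. play_rows: Moves the arm, as the interface text tells. Its arguments: {"type":"object","properties":{"deltas":{"type":"array","items":{"type":"object","properties":{"rotation":{"type":"array","items":{"type":"number"}},"dp":{"type":"array","items":{"type":"number"}},"claw":{"type":"number"}}}},"squeeze":{"type":"number"}},"required":["deltas"]}

```bash
mkdir -p pics; cat > h.py <<'E'
import numpy as np, cv2
from cell import robot
def save(cam,name):
    im=robot.snapshot(cam); cv2.imwrite('pics/'+name,im[:,:,::-1]); return im
def ray(cam,px):
    c=robot.get_calibration(cam); K=np.array(c['K'],float); T=np.array(c['T'])
    u=cv2.undistortPoints(np.array([[px]],float),K,np.array(c['dist_coeffs'],float))[0,0]
    return T[:3,3],T[:3,:3]@np.array([u[0],u[1],1.])
def atz(cam,px,z):
    o,d=ray(cam,px); return o+d*(z-o[2])/d[2]
def proj(cam,P):
    c=robot.get_calibration(cam); T=np.linalg.inv(np.array(c['T'])); P=np.atleast_2d(P)
    r=cv2.Rodrigues(T[:3,:3])[0]
    return cv2.projectPoints(P.astype(float),r,T[:3,3],np.array(c['K'],float),np.array(c['dist_coeffs'],float))[0][:,0]
E
python3 - <<'E'
from h import *
np.set_printoptions(precision=4,suppress=True)
o=robot.get_obs();print({k:np.round(v,3) for k,v in o.items()},robot.hold_point_z)
for cam in('scene','top'):
    save(cam,cam+'0.png'); print(cam,robot.get_calibration(cam)['T'])
    for n,z in(('cap_wing',.068+.026),('cap_spigot',.036),('holder_rim',.083),('slot_level',.078),('cup_rim',.068)):
        for r in robot.mark_of(cam,n)[:3]: print(n,r['p'],np.round(r['location'],1),atz(cam,r['location'],z)[:2])
E
```

```text
{'t': np.float64(0.0), 'joint_positions': array([-1.062,  0.386,  0.007, -0.001, -1.194, -0.259]), 'qd': array([ 0.001, -0.   ,  0.001, -0.   ,  0.002,  0.   ]), 'effort': array([  0.001, -39.066,  18.74 ,   4.22 ,   0.011,  -0.   ]), 'ee_pos': array([ 0.154, -0.605,  0.221]), 'ee_rot': array([ 3.139, -0.   , -2.892]), 'contact_force': array([1.068, 1.023, 0.093]), 'wrist_torque': array([-0.043, -0.035, -0.011]), 'grasp_force': np.float64(0.0), 'grip_width': np.float64(0.087)} 0.0187
scene [[ 0.8089 -0.3918  0.4383 -0.3503]
 [-0.5879 -0.5423  0.6003 -1.105 ]
 [ 0.0024 -0.7432 -0.669   1.356 ]
 [ 0.      0.      0.      1.    ]]
cap_wing 0.78 [317.  230.4] [ 0.5022 -0.1383]
cap_wing 0.37 [349.  309.6] [ 0.3672 -0.4601]
cap_spigot 0.58 [319.1 241.6] [ 0.5117 -0.1427]
holder_rim 0.86 [176.  169.3] [0.2689 0.4772]
holder_rim 0.63 [277.3 188.4] [0.5303 0.1398]
slot_level 0.85 [279.4 189.9] [0.5351 0.1326]
slot_level 0.85 [175.6 170.5] [0.2664 0.4773]
cup_rim 0.55 [294.9 216.1] [ 0.5009 -0.0124]
cup_rim 0.44 [318.2 235.7] [ 0.5065 -0.1416]
top [[ 0.0041 -0.9962  0.0865  0.3777]
 [-0.9999 -0.0029  0.0142  0.0258]
 [-0.0139 -0.0865 -0.9962  1.2299]
 [ 0.      0.      0.      1.    ]]
cap_wing 0.83 [339.7 212.6] [ 0.4966 -0.1352]
holder_rim 0.77 [248.3 201.3] [0.5312 0.1378]
holder_rim 0.57 [137.8 289.7] [0.264  0.4676]
slot_level 0.89 [141.1 291.8] [0.2574 0.4592]
slot_level 0.75 [249.9 200.9] [0.5331 0.1334]
cup_rim 0.68 [297.5 212.2] [ 0.5002 -0.0108]
```

View pics/scene0.png

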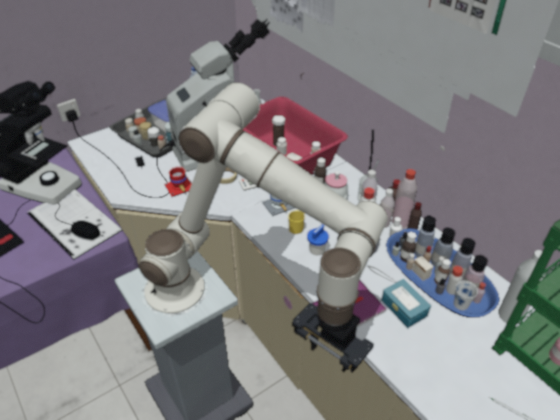

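View pics/top0.png

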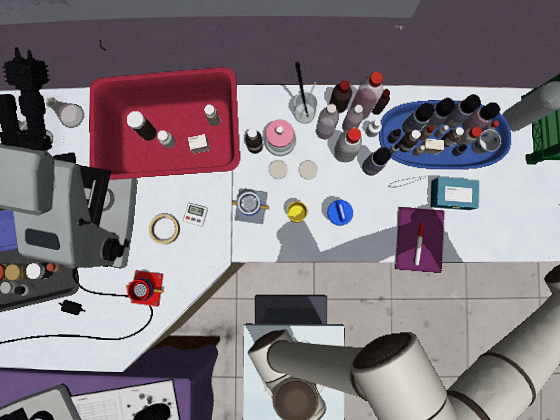

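The scene shows the blue cap at (318,236), the yellow look-alike cup at (296,220) and the red holder at (178,183). In the top view the cap is at (340,212) and the grey holder at (249,205). I'll zoom in for the bar angle and the slots.

```bash
python3 - <<'E'
from h import *
np.set_printoptions(precision=4,suppress=True)
a=cv2.imread('pics/top0.png');s=cv2.imread('pics/scene0.png')
def crop(im,c,r): 
    return cv2.resize(im[c[1]-r:c[1]+r,c[0]-r:c[0]+r],(390,290 if 0 else 390),interpolation=cv2.INTER_CUBIC)
m=np.hstack([crop(a,(250,205),20),crop(a,(340,212),20)]); cv2.imwrite('pics/z0.png',m)
print(robot.get_calibration('top')['K'],robot.get_calibration('scene')['K'])
for cam,im in(('top',a),('scene',s)):
    h=cv2.cvtColor(im,cv2.COLOR_BGR2HSV)
    for n in('cap_wing','holder_rim','cup_rim'):
        for r in robot.regions_of(cam,n)[:3]:
            y,x=np.nonzero(r['pixels']); print(cam,n,r['p'],len(x),x.mean(),y.mean(),x.min(),x.max(),y.min(),y.max())
E
```

```text
[[384.5796   0.     279.9938]
 [  0.     384.5796 219.2454]
 [  0.       0.       1.    ]] [[515.0889   0.     283.1574]
 [  0.     515.0889 207.5767]
 [  0.       0.       1.    ]]
top cap_wing 0.92 524 339.53625954198475 213.13167938931298 327 352 201 225
top holder_rim 0.86 947 250.2217529039071 205.9039070749736 232 267 189 223
top holder_rim 0.75 1049 145.39370829361297 288.2983794089609 126 163 271 306
top cup_rim 0.92 347 296.38040345821327 211.38616714697406 286 306 202 222
top cup_rim 0.63 849 251.14840989399292 206.2002355712603 233 267 190 223
scene cap_wing 0.82 346 317.96242774566474 235.64450867052022 307 328 224 245
scene holder_rim 0.93 565 177.74690265486726 181.3716814159292 165 190 167 196
scene holder_rim 0.83 341 275.7624633431085 205.58064516129033 263 291 195 215
scene cup_rim 0.8 361 296.4958448753463 221.2770083102493 288 305 210 233
scene cup_rim 0.54 141 316.74468085106383 249.04255319148936 309 325 244 254
```

View pics/z0.png

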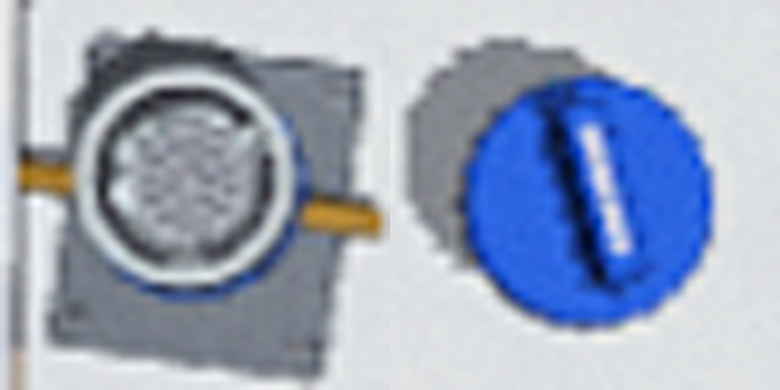

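The left crop shows the holder mouth at about (248.6,202.5) px. The right crop shows the cap with its bar tilted about 15° from world x. Next I'll refine the centres by fitting projected circles.

```bash
python3 - <<'E'
from h import *
from scipy.optimize import minimize
np.set_printoptions(precision=4,suppress=True)
t=np.linspace(0,2*np.pi,120,endpoint=False);C=np.c_[np.cos(t),np.sin(t)]
def circ(x,y,r,z): return np.c_[x+r*C[:,0],y+r*C[:,1],np.full(120,z)]
def samp(im,p): return cv2.remap(im,p[:,0].astype(np.float32).reshape(-1,1),p[:,1].astype(np.float32).reshape(-1,1),cv2.INTER_CUBIC).ravel()
def fit(cam,im,x0,pairs):
    # maximise mean contrast inside-outside for (r,z,sign)
    def f(v): return -sum(s*(samp(im,proj(cam,circ(*v,r-.0025,z)))-samp(im,proj(cam,circ(*v,r+.0025,z)))).mean() for r,z,s in pairs)
    best=min(((f((x0[0]+a,x0[1]+b)),x0[0]+a,x0[1]+b) for a in np.arange(-.012,.0121,.002) for b in np.arange(-.012,.0121,.002)))
    r=minimize(f,best[1:],method='Nelder-Mead',options=dict(initial_simplex=[best[1:],(best[1]+.001,best[2]),(best[1],best[2]+.001)])); return r.x,r.fun
for cam in('top','scene'):
    im=cv2.imread(f'pics/{cam}0.png'); f=im.astype(np.float32)
    blue=f[:,:,0]-f[:,:,2]
    print(cam,'cap',fit(cam,blue,(.5,-.137),[(.039,.076,1)]))
    g=f.mean(2)
    print(cam,'holder',fit(cam,g,(.531,.136),[(.034,.083,1),(.029,.083,-1)]))
# bar in top: bright (low-saturation) highlight among blue
im=cv2.imread('pics/top0.png').astype(float)[200:224,328:352]
w=np.clip(im[:,:,2]-60,0,None); yy,xx=np.mgrid[200:224,328:352]
m=((xx-341.5)**2+(yy-211.5)**2<9**2)&(im[:,:,0]>120); w=w*m*(w>60)
c=np.array([(w*xx).sum(),(w*yy).sum()])/w.sum(); d=np.c_[(xx-c[0]).ravel(),(yy-c[1]).ravel()]
l,v=np.linalg.eigh((d*w.ravel()[:,None]).T@d/w.sum()); e=v[:,1]
a=atz('top',c+6*e,.107);b=atz('top',c-6*e,.107);print('bar',c,l,atz('top',c,.107),np.degrees(np.arctan2(*(a-b)[[1,0]])))
E
```

```text
top cap (array([ 0.5   , -0.1385]), np.float64(-158.29440307617188))
top holder (array([0.5272, 0.1373]), np.float64(-251.0077667236328))
scene cap (array([ 0.498 , -0.1475]), np.float64(-47.52595138549805))
scene holder (array([0.5353, 0.1331]), np.float64(-0.3699526786804199))
bar [341.6778 210.9212] [ 0.2508 15.0437] [ 0.5002 -0.1392  0.107 ] -165.3202732388058
```

play_rows:
  deltas:
    - {"dp":[-34,28,0],"rotation":[0,0,0],"claw":1}
    - {"dp":[-34,28,0],"rotation":[0,0,0],"claw":1}
    - {"dp":[-34,28,0],"rotation":[0,0,0],"claw":1}
    - {"dp":[-34,28,0],"rotation":[0,0,0],"claw":1}
    - {"dp":[-34,28,0],"rotation":[0,0,0],"claw":1}
    - {"dp":[-34,28,0],"rotation":[0,0,0],"claw":1}
    - {"dp":[-34,28,0],"rotation":[0,0,0],"claw":1}
    - {"dp":[-34,28,0],"rotation":[0,0,0],"claw":1}
    - {"dp":[-34,28,0],"rotation":[0,0,0],"claw":1}
    - {"dp":[-34,28,0],"rotation":[0,0,0],"claw":1}

```text
t: 1.9
ee_pos: [0.4156, -0.2486, 0.223]
ee_rot: [-3.141, 0.001, -2.892]
contact_force: [0.8, -1.5, 0.5]
grip_width: 0.087
grasp_force: 0.0
```

play_rows:
  deltas:
    - {"dp":[-37,29,0],"rotation":[0,0,0],"claw":1}
    - {"dp":[-37,29,0],"rotation":[0,0,0],"claw":1}
    - {"dp":[-36,28,0],"rotation":[0,0,0],"claw":1}
    - {"dp":[0,0,0],"rotation":[0,0,-0.14],"claw":1}
    - {"dp":[0,0,0],"rotation":[0,0,-0.14],"claw":1}
    - {"dp":[0,0,0],"rotation":[0,0,-0.14],"claw":1}
    - {"dp":[0,0,0],"rotation":[0,0,-0.14],"claw":1}
    - {"dp":[0,0,0],"rotation":[0,0,-0.14],"claw":1}
    - {"dp":[0,0,0],"rotation":[0,0,-0.14],"claw":1}
    - {"dp":[0,0,0],"rotation":[0,0,-0.14],"claw":1}

```text
t: 2.9
ee_pos: [0.5001, -0.1397, 0.2227]
ee_rot: [-3.141, 0.0, -1.906]
contact_force: [-0.1, -0.4, -0.9]
grip_width: 0.0871
grasp_force: 0.0
```

play_rows:
  deltas:
    - {"dp":[0,0,0],"rotation":[0,0,-0.14],"claw":1}
    - {"dp":[0,0,0],"rotation":[0,0,-0.14],"claw":1}
    - {"dp":[0,0,0],"rotation":[0,0,-0.14],"claw":1}
    - {"dp":[0,0,0],"rotation":[0,0,-0.14],"claw":1}
    - {"dp":[0,0,0],"rotation":[0,0,-0.14],"claw":1}
    - {"dp":[0,0,0],"rotation":[0,0,-0.14],"claw":1}
    - {"dp":[0,0,0],"rotation":[0,0,-0.14],"claw":1}
    - {"dp":[0,0,0],"rotation":[0,0,-0.14],"claw":1}
    - {"dp":[0,0,0],"rotation":[0,0,-0.14],"claw":1}
    - {"dp":[0,0,0],"rotation":[0,0,-0.14],"claw":1}

```text
t: 3.9
ee_pos: [0.5001, -0.1397, 0.2227]
ee_rot: [-3.141, -0.0, -0.506]
contact_force: [0.1, -0.5, 0.4]
grip_width: 0.0869
grasp_force: 0.0
```

play_rows:
  deltas:
    - {"dp":[0,0,10],"rotation":[0,0,-0.14],"claw":1}
    - {"dp":[0,0,10],"rotation":[0,0,-0.14],"claw":1}
    - {"dp":[0,0,10],"rotation":[0,0,-0.14],"claw":1}
    - {"dp":[0,0,10],"rotation":[0,0,-0.14],"claw":1}
    - {"dp":[0,0,10],"rotation":[0,0,-0.14],"claw":1}
    - {"dp":[0,0,0],"rotation":[0,0,-0.07],"claw":1}
    - {"dp":[0,0,0],"rotation":[0,0,0],"claw":1}

```text
t: 4.6
ee_pos: [0.5, -0.1397, 0.1724]
ee_rot: [-3.142, 0.0, 0.258]
contact_force: [0.4, -0.2, 0.1]
grip_width: 0.087
grasp_force: 0.0
```

play_rows:
  deltas:
    - {"dp":[0,0,20],"rotation":[0,0,0],"claw":1}
    - {"dp":[0,0,20],"rotation":[0,0,0],"claw":0.7}
    - {"dp":[0,0,20],"rotation":[0,0,0],"claw":0.5}
    - {"dp":[0,0,16],"rotation":[0,0,0],"claw":0.4}
    - {"dp":[0,0,10],"rotation":[0,0,0],"claw":0.35}
    - {"dp":[0,0,4],"rotation":[0,0,0],"claw":0.3}
    - {"dp":[0,0,2],"rotation":[0,0,0],"claw":0.28}
    - {"dp":[0,0,0],"rotation":[0,0,0],"claw":0.26}
  squeeze: 25

```text
t: 5.4
ee_pos: [0.5005, -0.1397, 0.081]
ee_rot: [3.141, -0.001, 0.258]
contact_force: [-0.4, 0.9, 0.6]
grip_width: 0.0388
grasp_force: 0.0
```

play_rows:
  deltas:
    - {"dp":[0,0,0],"claw":0.23}
    - {"dp":[0,0,0],"claw":0.21}
    - {"dp":[0,0,0],"claw":0.19}
    - {"dp":[0,0,0],"claw":0.17}
    - {"dp":[0,0,0],"claw":0.15}
    - {"dp":[0,0,0],"claw":0.1}
    - {"dp":[0,0,0],"claw":0}
    - {"dp":[0,0,0],"claw":0}
  squeeze: 25

```text
schema error: expected keys rotation, dp, claw
```

```bash
python3 - <<'E'
from h import *
save('scene','scene1.png'); o=robot.get_obs(); print(o['ee_pos'],o['contact_force'],o['grip_width'],o['grasp_force'])
a=cv2.imread('pics/scene1.png'); cv2.imwrite('pics/z1.png',cv2.resize(a[180:280,250:390],(700,500),interpolation=cv2.INTER_CUBIC))
E
```

```text
[ 0.50060933 -0.13971812  0.08120837] [0.02068532 0.25172431 0.1133021 ] 0.03497287589089653 0.0
```

View pics/z1.png

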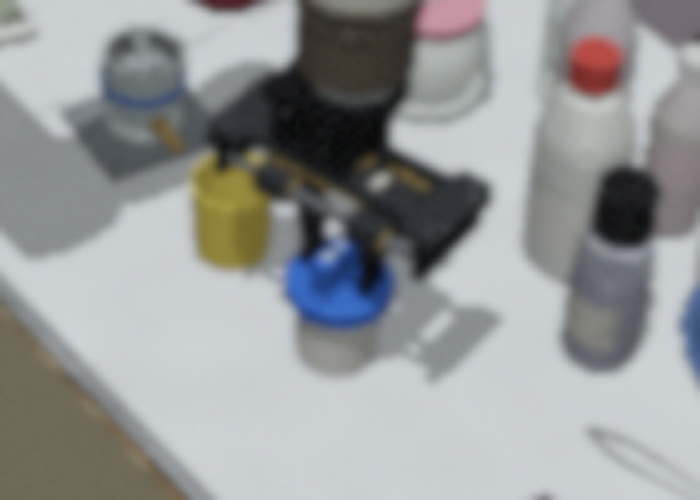

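The fingers straddle the bar at about (345,265) in the crop. Closing now.

play_rows:
  deltas:
    - {"dp":[0,0,0],"rotation":[0,0,0],"claw":0.23}
    - {"dp":[0,0,0],"rotation":[0,0,0],"claw":0.21}
    - {"dp":[0,0,0],"rotation":[0,0,0],"claw":0.19}
    - {"dp":[0,0,0],"rotation":[0,0,0],"claw":0.17}
    - {"dp":[0,0,0],"rotation":[0,0,0],"claw":0.15}
    - {"dp":[0,0,0],"rotation":[0,0,0],"claw":0.1}
    - {"dp":[0,0,0],"rotation":[0,0,0],"claw":0}
    - {"dp":[0,0,0],"rotation":[0,0,0],"claw":0}
  squeeze: 25

```text
t: 6.25
ee_pos: [0.5001, -0.1397, 0.0805]
ee_rot: [-3.142, 0.0, 0.258]
contact_force: [0.4, 0.6, 0.6]
grip_width: 0.0137
grasp_force: 25.0
```

play_rows:
  deltas:
    - {"dp":[0,0,-2],"rotation":[0,0,0],"claw":0}
    - {"dp":[0,0,-4],"rotation":[0,0,0],"claw":0}
    - {"dp":[0,0,-6],"rotation":[0,0,0],"claw":0}
    - {"dp":[0,0,-8],"rotation":[0,0,0],"claw":0}
    - {"dp":[0,0,-8],"rotation":[0,0,0],"claw":0}

```text
t: 6.75
ee_pos: [0.5002, -0.1397, 0.1094]
ee_rot: [3.141, -0.0, 0.258]
contact_force: [0.7, -0.4, -2.0]
grip_width: 0.0137
grasp_force: 25.0
```

play_rows:
  deltas:
    - {"dp":[0,0,-15],"rotation":[0,0,0],"claw":0}
    - {"dp":[0,0,-20],"rotation":[0,0,0],"claw":0}
    - {"dp":[0,0,-20],"rotation":[0,0,0],"claw":0}
    - {"dp":[0,0,-10],"rotation":[0,0,0],"claw":0}
    - {"dp":[0,0,0],"rotation":[0,0,0],"claw":0}
    - {"dp":[0,0,0],"rotation":[0,0,0],"claw":0}

```text
t: 7.35
ee_pos: [0.4995, -0.1395, 0.1731]
ee_rot: [-3.141, 0.001, 0.258]
contact_force: [-0.7, 0.9, -2.0]
grip_width: 0.0139
grasp_force: 25.0
```

play_rows:
  deltas:
    - {"dp":[10,-26,0],"rotation":[0,0,0],"claw":0}
    - {"dp":[10,-26,0],"rotation":[0,0,0],"claw":0}
    - {"dp":[10,-26,0],"rotation":[0,0,0],"claw":0}
    - {"dp":[10,-26,0],"rotation":[0,0,0],"claw":0}
    - {"dp":[10,-26,0],"rotation":[0,0,0],"claw":0}
    - {"dp":[10,-26,0],"rotation":[0,0,0],"claw":0}
    - {"dp":[10,-26,0],"rotation":[0,0,0],"claw":0}
    - {"dp":[10,-26,0],"rotation":[0,0,0],"claw":0}
    - {"dp":[9,-26,0],"rotation":[0,0,0],"claw":0}
    - {"dp":[9,-26,0],"rotation":[0,0,0],"claw":0}

```text
t: 8.35
ee_pos: [0.5276, 0.1375, 0.1719]
ee_rot: [3.141, 0.003, 0.258]
contact_force: [0.5, 0.5, -2.6]
grip_width: 0.0141
grasp_force: 25.0
```

```bash
python3 - <<'E'
from h import *
o=robot.get_obs(); print(o['ee_pos'],o['ee_rot'],o['contact_force'],o['joint_positions'])
s=save('scene','scene2.png');t=save('top','top2.png')
for cam in('scene','top'):
    for n in('cap_wing','cap_spigot','holder_rim','cup_rim'):
        for r in robot.mark_of(cam,n)[:3]:
            p=proj(cam,np.array(o['ee_pos'])+[0,0,.0135 if n=='cap_wing' else -.0445])
            print(cam,n,round(r['p'],2),np.round(r['location'],1),p[0] if 'cap' in n else '')
a=cv2.imread('pics/scene2.png')[140:240,225:325];b=cv2.imread('pics/top2.png')[160:260,200:300]
cv2.imwrite('pics/z2.png',np.hstack([cv2.resize(x,(400,400),interpolation=cv2.INTER_CUBIC) for x in(a,b)]))
E
```

```text
[0.52758313 0.13753277 0.17192568] [3.14102723 0.00317811 0.25811117] [ 0.45339146  0.4721594  -2.56552085] [ 5.52248483e-01  2.94749849e-01 -2.61442221e-01 -4.46831512e-04
 -1.01780984e+00  1.27689521e+00]
scene cap_wing 0.59 [277.3 166.5] [276.91353429 167.82697353]
scene cap_spigot 0.7 [280.2 179.9] [276.9991475  179.98039578]
scene holder_rim 0.81 [278.7 187.9] 
scene holder_rim 0.66 [176.5 173. ] 
scene cup_rim 0.94 [314.8 232.8] 
scene cup_rim 0.69 [298.7 215.9] 
scene cup_rim 0.54 [384.9 276.7] 
top cap_wing 0.51 [240.7 196.6] [244.79018628 197.65430352]
top cap_spigot 0.46 [245.7 202.5] [246.89156299 200.50633001]
top holder_rim 0.97 [249.3 200.6] 
top holder_rim 0.81 [139.  287.3] 
top holder_rim 0.51 [309.4 168.2] 
top cup_rim 0.88 [298.9 214.1] 
top cup_rim 0.79 [338.9 210.5] 
top cup_rim 0.46 [243.6 194.8]
```

View pics/z2.png

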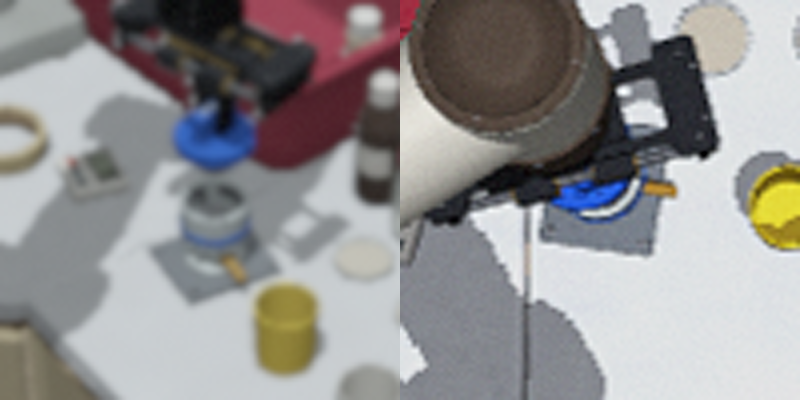

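The scene crop shows the cap at (215,140) hovering above the holder mouth at (216,203). In the top crop the arm hides most of it. I'll check the relative alignment in the scene camera.

```bash
python3 - <<'E'
from h import *
np.set_printoptions(precision=4,suppress=True)
print('proj rim est',proj('scene',[.5272,.1373,.083]))
# draw candidates on upscaled crops
S=10
def draw(img,x0,y0,w,h,circs,cam):
    a=cv2.resize(img[y0:y0+h,x0:x0+w],(w*S,h*S),interpolation=cv2.INTER_CUBIC)
    t=np.linspace(0,2*np.pi,60)
    for (x,y,z,r,col) in circs:
        p=proj(cam,np.c_[x+r*np.cos(t),y+r*np.sin(t),np.full(60,z)])
        for q in (p-[x0,y0]+.5)*S: cv2.circle(a,tuple(int(v) for v in q),1,col,-1)
    return a
s=cv2.imread('pics/scene2.png')
H=(.5272,.1373); G=(0,255,0);R=(0,0,255)
A=draw(s,262,160,38,50,[(*H,.083,.034,R),(*H,.083,.029,G),(.5276,.1375,.1719-.0045+.0+.0,.039,R),(.5276,.1375,.1719-.0195,.039,G)],'scene')
t=cv2.imread('pics/top0.png')
B=draw(t,230,180,40,50,[(*H,.083,.034,R),(*H,.083,.029,G)],'top')
cv2.imwrite('pics/z3.png',np.hstack([A,B]))
E
```

```text
proj rim est [[277.0168 189.04  ]]
```

View pics/z3.png

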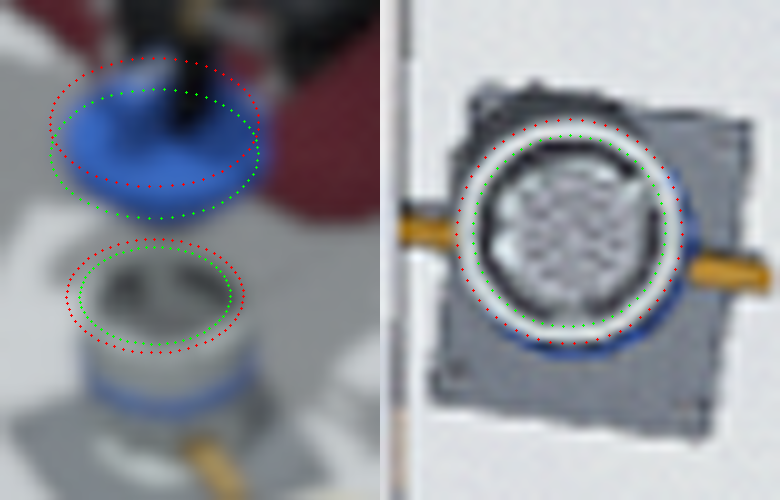

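play_rows:
  deltas:
    - {"dp":[0.5,0.5,15],"rotation":[0,0,0],"claw":0}
    - {"dp":[0,0,15],"rotation":[0,0,0],"claw":0}
    - {"dp":[0,0,10],"rotation":[0,0,0],"claw":0}
    - {"dp":[0,0,7],"rotation":[0,0,0],"claw":0}
    - {"dp":[0,0,3],"rotation":[0,0,0],"claw":0}
    - {"dp":[0,0,0],"rotation":[0,0,0],"claw":0}

```text
t: 9.45
ee_pos: [0.5291, 0.1363, 0.1234]
ee_rot: [3.141, 0.0, 0.258]
contact_force: [0.3, -0.1, -1.5]
grip_width: 0.0139
grasp_force: 25.0
```

play_rows:
  deltas:
    - {"dp":[0,0,2],"rotation":[0,0,0],"claw":0}
    - {"dp":[0,0,2],"rotation":[0,0,0],"claw":0}
    - {"dp":[0,0,0],"rotation":[0,0,0],"claw":0}

```text
t: 9.75
ee_pos: [0.529, 0.1364, 0.1196]
ee_rot: [-3.142, -0.0, 0.258]
contact_force: [-0.2, 0.0, -1.6]
grip_width: 0.0139
grasp_force: 25.0
```

play_rows:
  deltas:
    - {"dp":[0,0,1.5],"rotation":[0,0,0],"claw":0}
    - {"dp":[0,0,1.5],"rotation":[0,0,0],"claw":0}
    - {"dp":[0,0,0],"rotation":[0,0,0],"claw":0}

```text
t: 10.05
ee_pos: [0.5289, 0.1363, 0.1163]
ee_rot: [3.142, 0.0, 0.258]
contact_force: [-0.2, -0.4, -2.4]
grip_width: 0.0135
grasp_force: 25.0
```

play_rows:
  deltas:
    - {"dp":[0,0,1.5],"rotation":[0,0,0],"claw":0}
    - {"dp":[0,0,1.5],"rotation":[0,0,0],"claw":0}
    - {"dp":[0,0,0],"rotation":[0,0,0],"claw":0}

```text
t: 10.35
ee_pos: [0.5286, 0.1364, 0.1132]
ee_rot: [-3.141, 0.001, 0.258]
contact_force: [-0.8, 0.2, -2.1]
grip_width: 0.0137
grasp_force: 25.0
```

play_rows:
  deltas:
    - {"dp":[0,0,1],"rotation":[0,0,0],"claw":0}
    - {"dp":[0,0,0],"rotation":[0,0,0],"claw":0}

```text
t: 10.55
ee_pos: [0.5287, 0.1364, 0.1124]
ee_rot: [-3.141, 0.001, 0.258]
contact_force: [-2.2, 2.1, -0.3]
grip_width: 0.0138
grasp_force: 25.0
```

play_rows:
  deltas:
    - {"dp":[0,0,1],"rotation":[0,0,0],"claw":0}
    - {"dp":[0,0,0],"rotation":[0,0,0],"claw":0}

```text
t: 10.75
ee_pos: [0.5288, 0.1364, 0.1124]
ee_rot: [3.142, 0.0, 0.258]
contact_force: [-4.7, 1.6, 3.8]
grip_width: 0.0137
grasp_force: 25.0
```

play_rows:
  deltas:
    - {"dp":[-0.9,-0.6,0],"rotation":[0,0,0],"claw":0}
    - {"dp":[0,0,0],"rotation":[0,0,0],"claw":0}
    - {"dp":[0,0,0],"rotation":[0,0,0],"claw":0}

```text
t: 11.05
ee_pos: [0.5286, 0.1365, 0.1123]
ee_rot: [3.141, -0.001, 0.259]
contact_force: [-2.9, -1.7, 5.3]
grip_width: 0.0139
grasp_force: 25.0
```

```bash
python3 - <<'E'
from h import *
for i in range(1):
    robot.snapshot('top'); o=robot.get_obs(); print(o['ee_pos'],o['ee_rot'],o['contact_force'],o['wrist_torque'])
E
```

```text
[0.52859383 0.13655491 0.11229467] [ 3.14112224e+00 -1.20541043e-03  2.58537530e-01] [-2.08379221 -0.67452529  5.40168366] [-0.40999539  0.82563802 -0.05556411]
```

play_rows:
  deltas:
    - {"dp":[0,0,0.5],"rotation":[0,0,0.05],"claw":0}
    - {"dp":[0,0,0],"rotation":[0,0,0.05],"claw":0}
    - {"dp":[0,0,0],"rotation":[0,0,0.05],"claw":0}

```text
t: 11.4
ee_pos: [0.5289, 0.1376, 0.1123]
ee_rot: [-3.14, -0.003, 0.107]
contact_force: [-3.4, 2.1, 7.8]
grip_width: 0.0138
grasp_force: 25.0
```

play_rows:
  deltas:
    - {"dp":[0,0,0],"rotation":[0,0,0.05],"claw":0}
    - {"dp":[0,0,0],"rotation":[0,0,0.05],"claw":0}
    - {"dp":[0,0,0],"rotation":[0,0,0.05],"claw":0}

```text
t: 11.7
ee_pos: [0.529, 0.1377, 0.1123]
ee_rot: [-3.14, -0.003, -0.043]
contact_force: [-3.8, 2.5, 7.8]
grip_width: 0.0136
grasp_force: 25.0
```

```bash
python3 - <<'E'
from h import *
o=robot.get_obs(); print(o['ee_pos'],o['ee_rot'],o['contact_force'],o['wrist_torque'])
E
```

```text
[0.52896044 0.13766773 0.11226274] [-3.13991606e+00 -2.58393535e-03 -4.26149149e-02] [-3.78890268  2.45609246  7.84992077] [0.55568921 1.35305226 0.16518541]
```

play_rows:
  deltas:
    - {"dp":[-0.6,-0.4,0],"rotation":[0,0,0.05],"claw":0}
    - {"dp":[0,0,0],"rotation":[0,0,0.05],"claw":0}
    - {"dp":[0,0,0],"rotation":[0,0,0.05],"claw":0}
    - {"dp":[0,0,0],"rotation":[0,0,0.05],"claw":0}

```text
t: 12.1
ee_pos: [0.5288, 0.1379, 0.1123]
ee_rot: [-3.139, -0.003, -0.243]
contact_force: [-1.7, 0.9, 6.0]
grip_width: 0.0137
grasp_force: 25.0
```

play_rows:
  deltas:
    - {"dp":[0,0,0],"rotation":[0,0,0.05],"claw":0}
    - {"dp":[0,0,0],"rotation":[0,0,0.05],"claw":0}
    - {"dp":[0,0,0],"rotation":[0,0,0.05],"claw":0}
    - {"dp":[0,0,0],"rotation":[0,0,0.05],"claw":0}

```text
t: 12.5
ee_pos: [0.5287, 0.1379, 0.1123]
ee_rot: [-3.139, -0.002, -0.443]
contact_force: [-1.9, 1.5, 6.6]
grip_width: 0.0143
grasp_force: 25.0
```

play_rows:
  deltas:
    - {"dp":[0,0,0],"rotation":[0,0,0.05],"claw":0}
    - {"dp":[0,0,0],"rotation":[0,0,0.05],"claw":0}
    - {"dp":[0,0,0],"rotation":[0,0,0.05],"claw":0}
    - {"dp":[0,0,0],"rotation":[0,0,0.05],"claw":0}

```text
t: 12.9
ee_pos: [0.5287, 0.1379, 0.1123]
ee_rot: [-3.138, -0.002, -0.643]
contact_force: [-1.8, 1.6, 6.4]
grip_width: 0.014
grasp_force: 25.0
```

play_rows:
  deltas:
    - {"dp":[0,0,0],"rotation":[0,0,0.05],"claw":0}
    - {"dp":[0,0,0],"rotation":[0,0,0.05],"claw":0}
    - {"dp":[0,0,0],"rotation":[0,0,0.05],"claw":0}

```text
t: 13.2
ee_pos: [0.5287, 0.138, 0.1122]
ee_rot: [-3.138, -0.001, -0.793]
contact_force: [-2.0, 1.7, 5.5]
grip_width: 0.0137
grasp_force: 25.0
```

play_rows:
  deltas:
    - {"dp":[0,0,0],"rotation":[0,0,0.05],"claw":0}
    - {"dp":[0,0,0],"rotation":[0,0,0.05],"claw":0}

```text
t: 13.4
ee_pos: [0.5287, 0.1381, 0.112]
ee_rot: [-3.138, -0.001, -0.893]
contact_force: [-1.9, 2.3, 4.3]
grip_width: 0.0139
grasp_force: 25.0
```

play_rows:
  deltas:
    - {"dp":[0,0,0],"rotation":[0,0,0.05],"claw":0}
    - {"dp":[0,0,0],"rotation":[0,0,0.05],"claw":0}

```text
t: 13.6
ee_pos: [0.5283, 0.1378, 0.1112]
ee_rot: [-3.139, 0.0, -0.994]
contact_force: [-0.6, -0.2, -2.2]
grip_width: 0.0143
grasp_force: 25.0
```

play_rows:
  deltas:
    - {"dp":[0,0,1],"rotation":[0,0,0.04],"claw":0}
    - {"dp":[0,0,2],"rotation":[0,0,0],"claw":0}
    - {"dp":[0,0,2],"rotation":[0,0,0],"claw":0}
    - {"dp":[0,0,0],"rotation":[0,0,0],"claw":0}

```text
t: 14.0
ee_pos: [0.5276, 0.1372, 0.1059]
ee_rot: [-3.142, -0.0, -1.031]
contact_force: [-0.9, -0.1, 1.5]
grip_width: 0.014
grasp_force: 25.0
```

play_rows:
  deltas:
    - {"dp":[0,0,2],"rotation":[0,0,0],"claw":0}
    - {"dp":[0,0,2],"rotation":[0,0,0],"claw":0}
    - {"dp":[0,0,0],"rotation":[0,0,0],"claw":0}

```text
t: 14.3
ee_pos: [0.5277, 0.1372, 0.1023]
ee_rot: [-3.141, -0.0, -1.031]
contact_force: [-2.1, 1.7, 4.1]
grip_width: 0.0138
grasp_force: 25.0
```

play_rows:
  deltas:
    - {"dp":[0,0,2],"rotation":[0,0,0],"claw":0}
    - {"dp":[0,0,2],"rotation":[0,0,0],"claw":0}
    - {"dp":[0,0,0],"rotation":[0,0,0],"claw":0}

```text
t: 14.6
ee_pos: [0.5277, 0.1372, 0.0984]
ee_rot: [-3.141, -0.0, -1.031]
contact_force: [-2.3, 0.2, 6.2]
grip_width: 0.014
grasp_force: 25.0
```

play_rows:
  deltas:
    - {"dp":[0,0,1.5],"rotation":[0,0,0],"claw":0}
    - {"dp":[0,0,0.5],"rotation":[0,0,0],"claw":0}
    - {"dp":[0,0,0],"rotation":[0,0,0],"claw":0}

```text
t: 14.9
ee_pos: [0.5277, 0.1372, 0.0967]
ee_rot: [-3.141, -0.0, -1.031]
contact_force: [-1.3, 0.1, 7.7]
grip_width: 0.014
grasp_force: 25.0
```

play_rows:
  deltas:
    - {"dp":[0,0,0],"rotation":[0,0,0.05],"claw":0}
    - {"dp":[0,0,0],"rotation":[0,0,0.05],"claw":0}
    - {"dp":[0,0,0],"rotation":[0,0,0.05],"claw":0}
    - {"dp":[0,0,0],"rotation":[0,0,0.05],"claw":0}

```text
t: 15.3
ee_pos: [0.5286, 0.1373, 0.0971]
ee_rot: [-3.139, -0.0, -1.233]
contact_force: [-0.5, -0.9, 6.4]
grip_width: 0.014
grasp_force: 25.0
```

```bash
python3 - <<'E'
from h import *
o=robot.get_obs(); print(o['ee_pos'],o['ee_rot'],o['contact_force'],o['wrist_torque'])
E
```

```text
[0.52855666 0.13734059 0.09706803] [-3.13892213e+00 -4.54106686e-04 -1.23292057e+00] [-0.46094374 -0.87433744  6.39585898] [-0.21880463  0.37720448  0.05921004]
```

play_rows:
  deltas:
    - {"dp":[0,0,0],"rotation":[0,0,0.08],"claw":0}
    - {"dp":[0,0,0],"rotation":[0,0,0.08],"claw":0}
    - {"dp":[0,0,0],"rotation":[0,0,0.08],"claw":0}
    - {"dp":[0,0,0],"rotation":[0,0,0.08],"claw":0}
    - {"dp":[0,0,0],"rotation":[0,0,0.08],"claw":0}
    - {"dp":[0,0,0],"rotation":[0,0,0.08],"claw":0}
    - {"dp":[0,0,0],"rotation":[0,0,0.08],"claw":0}
    - {"dp":[0,0,0],"rotation":[0,0,0.08],"claw":0}

```text
t: 16.1
ee_pos: [0.5287, 0.1375, 0.0971]
ee_rot: [-3.139, 0.002, -1.874]
contact_force: [-1.2, -0.8, 6.2]
grip_width: 0.0141
grasp_force: 25.0
```

```bash
cat > s.py <<'E'
from h import *
o=robot.get_obs(); print(o['ee_pos'],o['ee_rot'],o['contact_force'],o['wrist_torque'],o['grip_width'])
E
python3 s.py
```

```text
[0.52870429 0.13748184 0.0971316 ] [-3.13892011e+00  1.64059688e-03 -1.87417886e+00] [-1.17378726 -0.82311686  6.19187477] [-0.21695255  0.31773053 -0.03726562] 0.014094834269462732
```

play_rows:
  deltas:
    - {"dp":[0,0,0],"rotation":[0,0,0.08],"claw":0}
    - {"dp":[0,0,0],"rotation":[0,0,0.08],"claw":0}
    - {"dp":[0,0,0],"rotation":[0,0,0.08],"claw":0}
    - {"dp":[0,0,0],"rotation":[0,0,0.08],"claw":0}
    - {"dp":[0,0,0],"rotation":[0,0,0.08],"claw":0}

```text
t: 16.6
ee_pos: [0.5287, 0.1375, 0.0971]
ee_rot: [-3.14, 0.003, -2.274]
contact_force: [0.1, -1.6, 6.2]
grip_width: 0.0138
grasp_force: 25.0
```

```bash
python3 s.py
```

```text
[0.52873303 0.13745777 0.0971327 ] [-3.13973284e+00  2.58720278e-03 -2.27420855e+00] [ 0.13973396 -1.5809236   6.16864018] [-0.21916223  0.28000894  0.04562966] 0.013767788307711129
```

play_rows:
  deltas:
    - {"dp":[0,0,0],"rotation":[0,0,0.05],"claw":0}
    - {"dp":[0,0,0],"rotation":[0,0,0.05],"claw":0}
    - {"dp":[0,0,0],"rotation":[0,0,0.05],"claw":0}

```text
t: 16.9
ee_pos: [0.5288, 0.1374, 0.0972]
ee_rot: [-3.14, 0.003, -2.423]
contact_force: [-0.2, -0.6, 7.0]
grip_width: 0.0137
grasp_force: 25.0
```

```bash
python3 s.py
```

```text
[0.52875261 0.13742892 0.09715373] [-3.14005978e+00  2.82608804e-03 -2.42294658e+00] [-0.19149453 -0.60423059  7.01753254] [-0.21490479  0.28126258  0.00768611] 0.013717013693005244
```

play_rows:
  deltas:
    - {"dp":[0,0,0],"rotation":[0,0,0.04],"claw":0}
    - {"dp":[0,0,0],"rotation":[0,0,0.04],"claw":0}

```text
t: 17.1
ee_pos: [0.5284, 0.1374, 0.0971]
ee_rot: [-3.141, 0.002, -2.502]
contact_force: [-3.0, -0.4, 7.5]
grip_width: 0.014
grasp_force: 25.0
```

```bash
python3 s.py
```

```text
[0.52837206 0.13738234 0.09706796] [-3.14069283e+00  2.14484258e-03 -2.50248068e+00] [-2.95073979 -0.44358996  7.48712911] [0.11342825 0.93710771 0.15711165] 0.013979848003308855
```

play_rows:
  deltas:
    - {"dp":[0,0,0],"rotation":[0,0,0.03],"claw":0}
    - {"dp":[0,0,0],"rotation":[0,0,0.03],"claw":0}

```text
t: 17.3
ee_pos: [0.528, 0.1375, 0.0971]
ee_rot: [-3.141, 0.002, -2.561]
contact_force: [-2.7, 1.1, 8.3]
grip_width: 0.0139
grasp_force: 25.5
```

```bash
python3 s.py
```

```text
[0.52798803 0.13754486 0.09705081] [-3.14106352e+00  1.63457932e-03 -2.56054979e+00] [-2.74617506  1.10721683  8.25389697] [0.33186118 0.98057063 0.559558  ] 0.013872507470385534
```

play_rows:
  deltas:
    - {"dp":[0,0,-1.5],"rotation":[0,0,0],"claw":0}
    - {"dp":[0,0,-1.5],"rotation":[0,0,0],"claw":0}
    - {"dp":[0,0,-1.3],"rotation":[0,0,0],"claw":0}
    - {"dp":[0,0,0],"rotation":[0,0,0],"claw":0}

```text
t: 17.7
ee_pos: [0.5276, 0.1376, 0.0998]
ee_rot: [3.141, 0.0, -2.561]
contact_force: [1.0, 3.3, -5.6]
grip_width: 0.0136
grasp_force: 25.4
```

```bash
python3 s.py
```

```text
[0.52759825 0.1376226  0.09975817] [ 3.14115715e+00  3.77154425e-04 -2.56125501e+00] [ 1.04561365  3.25576734 -5.63148674] [ 1.04600327 -0.41543238  0.5373486 ] 0.013582708134393025
```

play_rows:
  deltas:
    - {"dp":[0,0,1.5],"rotation":[0,0,0],"claw":0}
    - {"dp":[0,0,1.5],"rotation":[0,0,0],"claw":0}
    - {"dp":[0,0,1.3],"rotation":[0,0,0],"claw":0}
    - {"dp":[0,0,0],"rotation":[0,0,0.03],"claw":0}
    - {"dp":[0,0,0],"rotation":[0,0,0.02],"claw":0}
  squeeze: 35

```text
t: 18.2
ee_pos: [0.5281, 0.1376, 0.0992]
ee_rot: [-3.141, 0.002, -2.61]
contact_force: [-5.1, 2.3, 12.9]
grip_width: 0.0141
grasp_force: 37.0
```

```bash
python3 s.py
```

```text
[0.52807823 0.13763268 0.0992417 ] [-3.14053822e+00  2.29090923e-03 -2.60961087e+00] [-5.08933805  2.28339918 12.92655229] [1.05293943 1.75198018 0.97635675] 0.014075367019254516
```

play_rows:
  deltas:
    - {"dp":[0,0,0],"rotation":[0,0,-0.05],"claw":0}
    - {"dp":[0,0,0],"rotation":[0,0,-0.04],"claw":0}
    - {"dp":[0,0,0],"rotation":[0,0,0],"claw":0}
  squeeze: 25

```text
t: 18.5
ee_pos: [0.5285, 0.1378, 0.0984]
ee_rot: [-3.141, 0.004, -2.522]
contact_force: [-2.5, 2.5, 7.3]
grip_width: 0.0137
grasp_force: 24.9
```

```bash
python3 s.py
```

```text
[0.52849143 0.13777447 0.09835335] [-3.14103784  0.00361349 -2.5220321 ] [-2.4666805   2.45585607  7.27848955] [1.05949506 0.70028237 0.11536751] 0.013672876362183388
```

play_rows:
  deltas:
    - {"dp":[0,0,-1],"rotation":[0,0,0],"claw":0}
    - {"dp":[0,0,-1],"rotation":[0,0,0],"claw":0}
    - {"dp":[0,0,-1],"rotation":[0,0,0],"claw":0}
    - {"dp":[0,0,0],"rotation":[0,0,0],"claw":0}

```text
t: 18.9
ee_pos: [0.5284, 0.1377, 0.0999]
ee_rot: [-3.141, 0.003, -2.522]
contact_force: [-1.6, 4.2, 5.2]
grip_width: 0.0141
grasp_force: 24.9
```

```bash
python3 s.py
```

```text
[0.52836654 0.13771423 0.09994784] [-3.14123550e+00  2.69048232e-03 -2.52186816e+00] [-1.6033166   4.15121825  5.20518272] [1.35695764 0.12563583 0.06265573] 0.014071393913280649
```

play_rows:
  deltas:
    - {"dp":[0,0,-1],"rotation":[0,0,0],"claw":0}
    - {"dp":[0,0,-1],"rotation":[0,0,0],"claw":0}
    - {"dp":[0,0,0],"rotation":[0,0,0],"claw":0}

```text
t: 19.2
ee_pos: [0.5283, 0.1377, 0.1014]
ee_rot: [-3.141, 0.002, -2.522]
contact_force: [1.1, 4.2, 4.6]
grip_width: 0.014
grasp_force: 24.8
```

```bash
python3 s.py
```

```text
[0.52827072 0.13769781 0.10141101] [-3.14131484e+00  2.16152069e-03 -2.52159422e+00] [1.07668131 4.18717722 4.55324813] [ 1.66248996 -0.41537283  0.07739567] 0.013995656218399521
```

play_rows:
  deltas:
    - {"dp":[0,0,-1],"rotation":[0,0,0],"claw":0}
    - {"dp":[0,0,-1],"rotation":[0,0,0],"claw":0}
    - {"dp":[0,0,0],"rotation":[0,0,0],"claw":0}

```text
t: 19.5
ee_pos: [0.5282, 0.1376, 0.1024]
ee_rot: [3.142, 0.002, -2.522]
contact_force: [2.7, 5.3, -1.2]
grip_width: 0.014
grasp_force: 24.8
```

```bash
python3 s.py
```

```text
[0.52818226 0.13764672 0.10239936] [ 3.14154215e+00  1.86101767e-03 -2.52198233e+00] [ 2.66469892  5.25407184 -1.16739459] [ 1.69890088 -1.10901679  0.04934736] 0.014025977331365333
```

play_rows:
  deltas:
    - {"dp":[0,0,0],"rotation":[0,0,0],"claw":0.25}
    - {"dp":[0,0,0],"rotation":[0,0,0],"claw":0.4}
    - {"dp":[0,0,0],"rotation":[0,0,0],"claw":0.5}
    - {"dp":[0,0,0],"rotation":[0,0,0],"claw":0.6}
    - {"dp":[0,0,-10],"rotation":[0,0,0],"claw":0.6}
    - {"dp":[0,0,-30],"rotation":[0,0,0],"claw":0.6}
    - {"dp":[0,0,-40],"rotation":[0,0,0],"claw":0.6}
    - {"dp":[0,0,-40],"rotation":[0,0,0],"claw":0.6}

```text
t: 20.3
ee_pos: [0.527, 0.1367, 0.225]
ee_rot: [-3.141, -0.001, -2.522]
contact_force: [0.7, 0.8, 0.3]
grip_width: 0.052
grasp_force: 0.0
```

```bash
python3 - <<'E'
from h import *
o=robot.get_obs(); print(o['ee_pos'],o['contact_force'])
save('scene','scene4.png')
s=cv2.imread('pics/scene4.png'); S=10;x0,y0,w,h=255,165,45,50
t=np.linspace(0,2*np.pi,60)
out=[]
for hh in (.003,.007,.011):
    a=cv2.resize(s[y0:y0+h,x0:x0+w],(w*S,h*S),interpolation=cv2.INTER_CUBIC)
    for r,z,c in((.039,.083+hh+.008,(0,0,255)),(.039,.083+hh-.007,(0,255,0))):
        for q in (proj('scene',np.c_[.528+r*np.cos(t),.1375+r*np.sin(t),np.full(60,z)])+[1.0,0]-[x0,y0]+.5)*S: cv2.circle(a,tuple(int(v) for v in q),1,c,-1)
    out.append(a)
cv2.imwrite('pics/z4.png',cv2.resize(np.hstack(out),(800,296)))
E
```

```text
[0.52704829 0.13672625 0.22495617] [0.74737789 0.77231784 0.2954049 ]
```

View pics/z4.png

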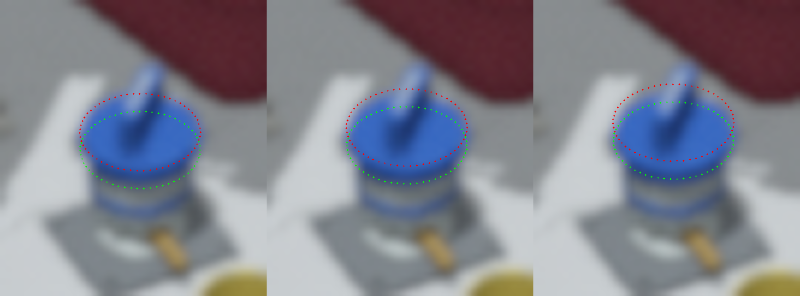

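The overlay can't separate the three heights, so I'll lightly touch the bar top with shut fingers. I expect 0.129 if locked, 0.125 if at 3 mm and 0.133 if at the slots.

play_rows:
  deltas:
    - {"dp":[0,0,0],"rotation":[0,0,0],"claw":0}
    - {"dp":[0,0,20],"rotation":[0,0,0],"claw":0}
    - {"dp":[0,0,30],"rotation":[0,0,0],"claw":0}
    - {"dp":[0,0,20],"rotation":[0,0,0],"claw":0}
    - {"dp":[0,0,10],"rotation":[0,0,0],"claw":0}
    - {"dp":[0,0,5],"rotation":[0,0,0],"claw":0}
    - {"dp":[0,0,3],"rotation":[0,0,0],"claw":0}
    - {"dp":[0,0,0],"rotation":[0,0,0],"claw":0}

```text
t: 21.15
ee_pos: [0.5277, 0.1372, 0.1354]
ee_rot: [-3.141, 0.001, -2.522]
contact_force: [-0.3, 0.5, 1.0]
grip_width: 0.002
grasp_force: 0.0
```

play_rows:
  deltas:
    - {"dp":[0,0,2],"rotation":[0,0,0],"claw":0}
    - {"dp":[0,0,0],"rotation":[0,0,0],"claw":0}

```text
t: 21.35
ee_pos: [0.5276, 0.1373, 0.1335]
ee_rot: [-3.142, 0.001, -2.522]
contact_force: [-0.4, -0.4, 0.1]
grip_width: 0.0006
grasp_force: 0.0
```

play_rows:
  deltas:
    - {"dp":[0,0,2],"rotation":[0,0,0],"claw":0}
    - {"dp":[0,0,0],"rotation":[0,0,0],"claw":0}

```text
t: 21.55
ee_pos: [0.5273, 0.1371, 0.131]
ee_rot: [3.141, -0.0, -2.522]
contact_force: [0.4, 0.6, 0.4]
grip_width: 0.0002
grasp_force: 0.0
```

play_rows:
  deltas:
    - {"dp":[0,0,1.5],"rotation":[0,0,0],"claw":0}
    - {"dp":[0,0,0],"rotation":[0,0,0],"claw":0}

```text
t: 21.75
ee_pos: [0.5275, 0.1372, 0.1295]
ee_rot: [-3.142, 0.0, -2.522]
contact_force: [0.3, -0.4, -0.2]
grip_width: 0.0006
grasp_force: 0.0
```

play_rows:
  deltas:
    - {"dp":[0,0,0.7],"rotation":[0,0,0],"claw":0}
    - {"dp":[0,0,0],"rotation":[0,0,0],"claw":0}

```text
t: 21.95
ee_pos: [0.5277, 0.1372, 0.1294]
ee_rot: [-3.141, 0.001, -2.522]
contact_force: [-1.0, 0.4, 3.7]
grip_width: 0.0003
grasp_force: 1.8
```

play_rows:
  deltas:
    - {"dp":[0,0,0.7],"rotation":[0,0,0],"claw":0}
    - {"dp":[0,0,0],"rotation":[0,0,0],"claw":0}

```text
t: 22.15
ee_pos: [0.5277, 0.1372, 0.1286]
ee_rot: [-3.141, 0.001, -2.522]
contact_force: [-1.9, -0.1, 4.1]
grip_width: 0.0006
grasp_force: 2.4
```

play_rows:
  deltas:
    - {"dp":[0,0,0.5],"rotation":[0,0,0],"claw":0}
    - {"dp":[0,0,0],"rotation":[0,0,0],"claw":0}

```text
t: 22.35
ee_pos: [0.5277, 0.1372, 0.128]
ee_rot: [-3.141, 0.001, -2.522]
contact_force: [-1.0, 0.3, 5.1]
grip_width: 0.0005
grasp_force: 2.5
```

Contact came at 0.1294, so the cap is locked at about 7 mm. I'll retreat and take a last look.

play_rows:
  deltas:
    - {"dp":[0,0,-5],"rotation":[0,0,0],"claw":0}
    - {"dp":[0,0,-30],"rotation":[0,0,0],"claw":0}
    - {"dp":[0,0,-40],"rotation":[0,0,0],"claw":0}
    - {"dp":[0,0,-40],"rotation":[0,0,0],"claw":0}
    - {"dp":[0,0,0],"rotation":[0,0,0],"claw":0}
    - {"dp":[0,0,0],"rotation":[0,0,0],"claw":0}
    - {"dp":[0,0,0],"rotation":[0,0,0],"claw":0}

```text
t: 23.05
ee_pos: [0.5265, 0.1368, 0.2411]
ee_rot: [3.141, -0.003, -2.522]
contact_force: [-0.1, -1.0, -0.7]
grip_width: 0.0003
grasp_force: 0.0
```

```bash
python3 - <<'E'
from h import *
save('scene','scene5.png')
a=cv2.imread('pics/scene5.png')[150:265,225:385]; cv2.imwrite('pics/z5.png',cv2.resize(a,(800,575),interpolation=cv2.INTER_CUBIC))
print(robot.get_obs()['ee_pos'])
E
```

```text
[0.52652288 0.13678561 0.2409238 ]
```

View pics/z5.png

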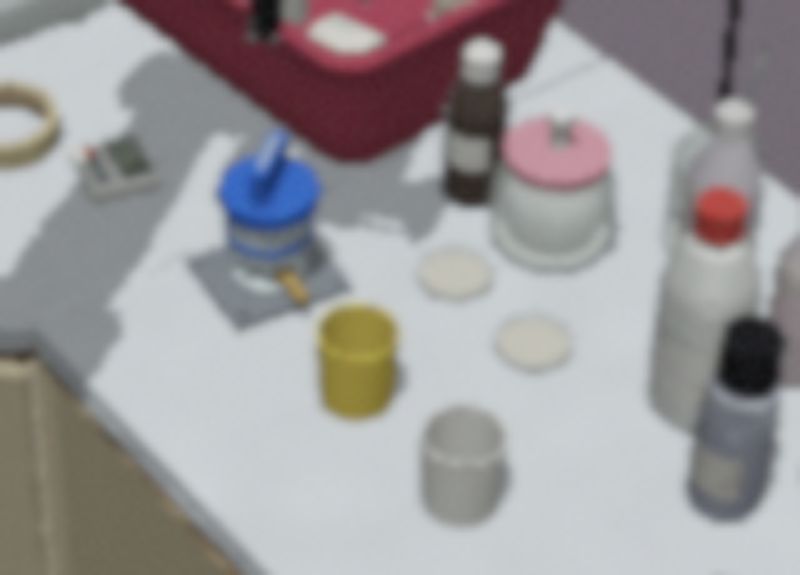

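The cap sits level on the holder at (270,190), the white cup stands upright at (462,465), and nothing else looks disturbed.

```bash
python3 -c "
from cell import robot
print(robot.sign_off())"
```

```text
the job is handed in; nothing more can be done
None
```

The cap is locked in the filter holder (a touch on its bar put the flange about 7 mm above the rim), the drip cup stands upright, and the job was handed in at about 23 s; no verdict came back.

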